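# Pack the slide-out parts tray and send it home

### The job

Get the pulled-out parts tray ready to go away. First swing the slanting steel bar into line against the yellow fence by pivoting it about the post: keep it on the deck and its end at the post. Then stand every piston and orange block from the bench upright on the black mat, press the red release lever right down and push the tray fully home; leave everything else on the bench where it is.

Things in the scene. Friction and masses are not known exactly. Their poses are not given: they have to be found in the camera images.
- dock: Fixed grey and aluminium frame of the tray. Origin on the bench, under the middle of the pulled-out tray. +x: direction in which the tray slides home (away from the robot); y left, z up. Behind the tray stand side cheeks and a rear plate, 100 mm high (dock x = 135 to 303 mm; cheek inner faces at y = +165 and -184 mm), no roof.
- tray (a joint): How far the tray has been slid home, in m: 0 = fully pulled out (as at the start), 0.16 = fully home at its stop. Slides with about 3 N of friction and light damping; while the release lever is up it is locked at 0 (1 to 2 mm of play).
- mat (a point): Centre of the black rubber mat, on its surface, level with the deck, 40 mm above the bench; axes like the dock's; moves with the tray. Mat 220 mm (x) by 240 mm (y). Deck edges: grey front plate, inner face at mat x = -122, 45 mm high; rear lip at x = +116, 20 mm high; right lip at y = -123, 12 mm high. The bar's place is the strip left of the mat (+y).
- post (a point): Foot of the round yellow pivot post, on its axis at deck level; fixed to the tray at mat x = +65, y = +137 mm; 16 mm in diameter, 42 mm tall. The bar passes it on its left (+y). In line, the bar lies between post and fence with 3 mm of play: its axis at about mat y = +156 to +159 mm.
- fence (a point): Middle of the yellow fence's face (facing -y), at deck level; fixed to the tray at mat x = -60, y = +170 mm. Fence 20 mm high, from mat x = -120 to 0 mm, parallel to the dock's x; the bar ends flush against it.
- front (a point): Centre of the outer face of the tray's front plate, 65 mm above the bench, where a black pad marks the place to push. The plate is 316 mm wide, spans heights of 34 to 85 mm and faces dock -x. Moves with the tray.
- lever (a joint): Red release lever at the tray's right side (dock -y), hinged on the dock, angle in rad: 0 = up (tray locked), 0.32 = fully pressed down at its stop; the tray is free from 0.26. Stays where it is left (stiff hinge, about 2 N at the pad).
- lever_pad (a point): Top of the red lever's pad (34 x 30 mm), at the lever's robot-side end: about 59 mm above the bench when up. The pad centre lies 80 mm from the hinge (towards dock -x), so pressing it fully lowers this point by about 25 mm. Press straight down.
- bar: Dark steel bar 190 x 22 x 25 mm (25 tall), 0.8 kg, loose on the deck, yellow band near the free end. Origin on its centre line, underside, 40 mm from the end at the post; +x points to that end: the bar runs from x = +40 to -150 mm. At the start its right side (-y) lies within 6 mm of the post and its yaw is 25 to 50 degrees more than the dock's, free end over the mat.
- piston1: Aluminium piston, a plain upright cylinder 50 mm in diameter and 52 mm tall with dark ring grooves near the top; about 0.22 kg. Loose; origin at the centre of its underside, z up. Starts standing on the bench. One of five possible parts; 3 to 5 are present.
- piston2: Aluminium piston, a plain upright cylinder 50 mm in diameter and 52 mm tall with dark ring grooves near the top; about 0.22 kg. Loose; origin at the centre of its underside, z up. Starts standing on the bench. One of five possible parts; 3 to 5 are present.
- piston3: Aluminium piston, a plain upright cylinder 50 mm in diameter and 52 mm tall with dark ring grooves near the top; about 0.22 kg. Loose; origin at the centre of its underside, z up. Starts standing on the bench. One of five possible parts; 3 to 5 are present.
- block1: Orange bearing block, 64 mm long (its x), 40 mm wide (its y), 46 mm tall, with a dark round bore along y; about 0.3 kg. Loose; origin at the centre of its underside, z up. Starts standing on the bench. One of five possible parts; 3 to 5 are present.
- block2: Orange bearing block, 64 mm long (its x), 40 mm wide (its y), 46 mm tall, with a dark round bore along y; about 0.3 kg. Loose; origin at the centre of its underside, z up. Starts standing on the bench. One of five possible parts; 3 to 5 are present.
- oil_bottle: Yellow oil bottle, black cap, 64 mm diameter, 170 mm tall. Bystander: leave it where it is. Origin at its underside or middle.
- sleeve: Dark steel sleeve, 80 mm diameter, 85 mm tall, open. Bystander: leave it where it is. Origin at its underside or middle.
- hammer: Hammer lying on the bench. Bystander: leave it where it is. Origin at its underside or middle.
- spanner: Steel spanner lying on the bench. Bystander: leave it where it is. Origin at its underside or middle.
- mug: Blue mug, 76 mm diameter, 90 mm tall. Bystander: leave it where it is. Origin at its underside or middle.
- battery: Black and red tool battery, 75 x 70 x 65 mm. Bystander: leave it where it is. Origin at its underside or middle.
Things that resemble listed ones, but are neither listed nor needed, are in the scene too. Several things have the shape of the bar; the one meant has the colours described above.

How it is judged (in metres and radians):
On the way, in this order (a step that is already met when the one before it is completed fails the run):
1. the bar lies in line along the fence, between fence and post, with the tray still pulled out (angle between the x axis of bar and the x axis of mat, either way round below 0.06 rad and y of bar in the frame of mat between 0.15 and 0.167 m and z of bar in the frame of mat between -0.006 and 0.006 m and horizontal distance between bar and post below 0.05 m and value of joint tray below 0.015 m), for 0.3 s.
2. every part present stands on the mat, the tray still pulled out (x of piston1 in the frame of mat between -0.11 and 0.11 m and y of piston1 in the frame of mat between -0.12 and 0.12 m and z of piston1 in the frame of mat between -0.008 and 0.008 m and angle between each of piston1, piston2, piston3, block1, block2's own z axis and vertical below 0.15 rad and linear speed of each of piston1, piston2, piston3, block1, block2 below 0.02 m/s and x of piston2 in the frame of mat between -0.11 and 0.11 m and y of piston2 in the frame of mat between -0.12 and 0.12 m and z of piston2 in the frame of mat between -0.008 and 0.008 m and x of piston3 in the frame of mat between -0.11 and 0.11 m and y of piston3 in the frame of mat between -0.12 and 0.12 m and z of piston3 in the frame of mat between -0.008 and 0.008 m and x of block1 in the frame of mat between -0.11 and 0.11 m and y of block1 in the frame of mat between -0.12 and 0.12 m and z of block1 in the frame of mat between -0.008 and 0.008 m and x of block2 in the frame of mat between -0.11 and 0.11 m and y of block2 in the frame of mat between -0.12 and 0.12 m and z of block2 in the frame of mat between -0.008 and 0.008 m and value of joint tray below 0.015 m), for 0.3 s.
3. the release lever is pressed down (value of joint lever above 0.26 rad and value of joint tray below 0.03 m), for 0.1 s.
4. the tray is fully home (value of joint tray above 0.153 m), for 0.2 s.
At the end, for the whole second after the job is handed in: Tray home within 7 mm, lever down; bar on the deck, in line with the fence within 0.06 rad, between fence and post (axis 150 to 167 mm left of mat centre), origin within 50 mm of the post; every part present upright (0.15 rad), its centre on the mat; all at rest (angle between the x axis of bar and the x axis of mat, either way round below 0.06 rad and y of bar in the frame of mat between 0.15 and 0.167 m and z of bar in the frame of mat between -0.006 and 0.006 m and horizontal distance between bar and post below 0.05 m and x of piston1 in the frame of mat between -0.11 and 0.11 m and y of piston1 in the frame of mat between -0.12 and 0.12 m and z of piston1 in the frame of mat between -0.008 and 0.008 m and angle between each of piston1, piston2, piston3, block1, block2's own z axis and vertical below 0.15 rad and linear speed of each of piston1, piston2, piston3, block1, block2, bar below 0.02 m/s and x of piston2 in the frame of mat between -0.11 and 0.11 m and y of piston2 in the frame of mat between -0.12 and 0.12 m and z of piston2 in the frame of mat between -0.008 and 0.008 m and x of piston3 in the frame of mat between -0.11 and 0.11 m and y of piston3 in the frame of mat between -0.12 and 0.12 m and z of piston3 in the frame of mat between -0.008 and 0.008 m and x of block1 in the frame of mat between -0.11 and 0.11 m and y of block1 in the frame of mat between -0.12 and 0.12 m and z of block1 in the frame of mat between -0.008 and 0.008 m and x of block2 in the frame of mat between -0.11 and 0.11 m and y of block2 in the frame of mat between -0.12 and 0.12 m and z of block2 in the frame of mat between -0.008 and 0.008 m and value of joint tray above 0.153 m and value of joint lever above 0.24 rad); the robot touches nothing.
It fails at once if the bar is lifted more than 20 mm off the deck (z of bar in the frame of mat above 0.02 m).
It fails at once if the bar's end leaves the post (bar origin more than 60 mm from it) (horizontal distance between bar and post above 0.06 m).
It fails at once if a bystander is moved more than 40 mm (distance of any of oil_bottle, sleeve, hammer, spanner, mug, battery from where it was at the start of the episode above 0.04 m).
Of piston1, piston2, piston3, block1, block2 only 3 to 5 are there at a start; the rules pass over those that are not, and their reading is None.
At some moment in a run one of piston1, piston2, piston3, block1, block2 may be knocked a few centimetres aside while the robot is not near it.
Once in a run the grip may slacken for a moment while it holds something.
It also fails if it takes over 210 s, if anything falls off the work surface, if the arm or the gripper's body presses on something with over 40 N, if the wrist force passes 120 N, or if a joint passes its speed limit or range.

### The arm

A 6-joint arm with a two-finger parallel gripper is mounted at the origin on the work surface. World frame = base frame: x ahead of the robot, y to its left, z up, the work surface at z = 0. Lengths are in m, angles in degrees, forces in N, time in s.
With the tool pointing down it reaches from about 0.35 to 0.95 m from the base axis. Payload 17.4 kg.
Tool frame: the origin (TCP) lies midway between the tips of the shut fingers; the grasp point (between the pads) lies 19 mm behind it; z points along the fingers, y is the direction in which the jaws open and shut (so a half turn about z gives the same grasp; the last joint's range is limited). The gripper opens to 93 mm and grips with 3 to 60 N. Pads are 15 mm wide; open, the fingers measure 128 mm over their backs; the gripper's body (75 mm by 188 mm) begins 65 mm behind the grasp point.
Start: joints at [71.173, 6.646, 82.598, -0, 90.757, -2.166], TCP at [0.194, 0.647, 0.219] pointing down, gripper open.
Joint ranges: [-162.19, 162.19], [-47.58, 125.68], [4.15, 143.07], [-65.23, 245.23], [0.69, 171.88], [-170.13, 170.13]. Speed limits (degrees/s): [108.29, 108.29, 127.2, 180, 180, 180].

### API

Orientations are given as a 3x3 rotation matrix whose columns are the frame's x, y, z axes.
In Python, from plant import arm, kinematics, state, grab_frame, get_calibration gives the robot as it stands. Calls block until the motion is done:
- arm.reach(position, orientation): joint-space move of the TCP to a pose.
- arm.move_straight(position, feed=0.15, rotation=None, guard=None): straight line of the TCP; rotation=None keeps the orientation; feed is the mean speed in m/s. With guard (N) it stops when the force on the tool has changed by that much, and returns True; else False.
- arm.move_j(angles): joint-space move.
- arm.open_gripper() and arm.gripper_close(): open the fingers fully, or close them until they stop; the grip force is fixed at half the most.
- arm.dwell(seconds).
- kinematics.ik(position, orientation): joint angles nearest the present ones, or None.
- state(): the state.
- grab_frame(name): name is "scene" or "top" or "wrist"; returns (picture, depth): 420x560x3 uint8, red, green, blue; 420x560 float32, m along the optical axis (not along the pixel's ray), 0 where there is no reading.
- get_calibration(name): a dict with "fx", "fy", "cx", "cy" (pixels), "k1" (the pictures are not rectified: a ray, as slopes to the right and down, at radius r is drawn at 1 + k1 r^2 times it, then the intrinsics apply), "pose" (4x4, takes a point from camera to world coordinates). Camera axes: x right, y up, looking along -z (the intrinsics and any distortion apply to the point x, -y, -z); pixel columns grow to the right and rows downward; lengths in m; the calibration is good to about 2 mm. A picture is of the moment at which its call begins: read the wrist's pose just before it. get_calibration takes no time and is no camera call; for the wrist camera it gives the pose at the moment of the call.
A pose or a line that the arm cannot do raises arm.Unreachable and nothing moves.
- arm.hand_in(): hands the job in, once; it reports no verdict.
The state is a dict: "t": time; "joint_pos": joint angles; "qvel": joint speeds; "tau": joint torques, N m; "eef_pos": TCP position; "tcp_rot": TCP orientation; "ft_force": force on the tool from outside, world axes, zero at the start; "wrist_torque": the same for the moment, N m; "gripper_width": finger opening in m.
Only numpy, scipy, OpenCV 4.12 (cv2) and the standard library are available. Lean on these libraries where they do the work, as an engineer would, in place of code of your own. Each camera call takes 0.05 s, during which the arm holds its last target.

## Working session

There is one attempt and no reset: what is moved stays moved. The work goes in short steps, each a Python script; the robot and the scene stay as the last script left them, time stands still between calls to the robot, and variables do not carry over. Pictures are saved under pics/ and viewed, and the job is handed in when it is done.

```bash
ls; mkdir -p pics; python3 - <<'E'
from plant import arm, kinematics, state, grab_frame, get_calibration
import cv2
for n in ("scene","top","wrist"):
    im,d=grab_frame(n); cv2.imwrite(f"pics/a_{n}.png",im[:,:,::-1])
    c=get_calibration(n); print(n,{k:(v if k!='pose' else v.round(3).tolist()) for k,v in c.items()}, (d>0).mean())
print(state())
E
```

```text
pics
scene {'fx': 481.1102857479898, 'fy': 481.1102857479898, 'cx': 282.33423504061005, 'cy': 209.53978474427086, 'k1': 0.019936777497360787, 'pose': [[0.092, -0.581, 0.808, 1.753], [0.995, 0.072, -0.062, -0.125], [-0.022, 0.811, 0.585, 1.045], [0.0, 0.0, 0.0, 1.0]]} 0.9961309523809524
top {'fx': 450.55593365756056, 'fy': 450.55593365756056, 'cx': 272.8729382693885, 'cy': 208.18504909210614, 'k1': 0.020624968675753502, 'pose': [[-0.01, 0.994, -0.113, 0.31], [-1.0, -0.01, 0.0, -0.026], [-0.001, 0.113, 0.994, 1.218], [0.0, 0.0, 0.0, 1.0]]} 0.9958035714285715
wrist {'fx': 297.55229661409015, 'fy': 297.55229661409015, 'cx': 277.2656356934986, 'cy': 214.1589884970405, 'k1': -0.02706603343769799, 'pose': [[0.287, -0.928, -0.239, 0.127], [0.958, 0.278, 0.072, 0.666], [-0.0, -0.25, 0.968, 0.383], [0.0, 0.0, 0.0, 1.0]]} 0.990233843537415
{'t': 0.15, 'joint_pos': array([ 7.11737311e+01,  6.66736945e+00,  8.26233363e+01,  5.60095060e-04,
        9.07552586e+01, -2.16520835e+00]), 'qvel': array([ 0.02175351, -0.1564389 , -0.13462226,  0.04111432,  0.01742055,
        0.02513637]), 'tau': array([-3.31507749e-06, -7.21760845e+01, -6.22949481e+01,  7.79948733e-02,
        2.25122290e-02, -9.38754943e-05]), 'eef_pos': array([0.19348721, 0.64654191, 0.21811917]), 'tcp_rot': array([[-9.58017600e-01,  2.86709270e-01, -2.68130985e-04],
       [ 2.86709393e-01,  9.58017303e-01, -7.56157245e-04],
       [ 4.00768313e-05, -8.01287621e-04, -9.99999678e-01]]), 'ft_force': array([-1.19285742,  0.27155822,  0.13573421]), 'wrist_torque': array([-0.0680643 ,  0.00924295,  0.00602395]), 'gripper_width': 0.09330099000676619}
```

View pics/a_top.png

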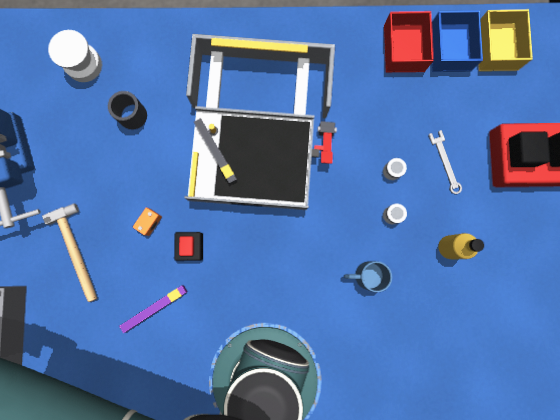

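View pics/a_scene.png

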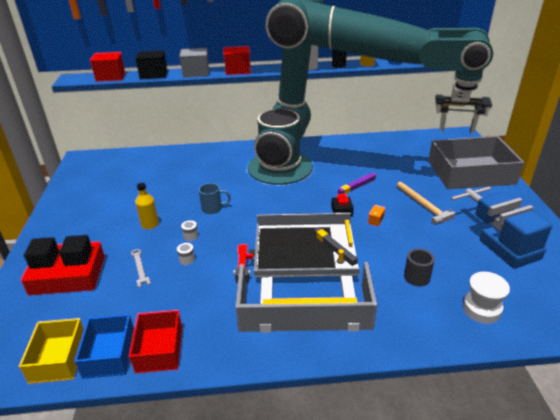

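Top view: bar candidates are the dark bar with a yellow band on the tray (215,150) and the purple bar (153,309). The dark steel one fits. Pistons are at (397,168) and (397,213), and an orange block at (147,221). The arm may be hiding other parts at lower left.

```bash
cat > h.py <<'E'
from plant import arm, kinematics, state, grab_frame, get_calibration
import numpy as np, cv2
def rays(name,uv,cal=None):
    c=cal or get_calibration(name); uv=np.atleast_2d(np.asarray(uv,float))
    p=np.stack([(uv[:,0]-c['cx'])/c['fx'],(uv[:,1]-c['cy'])/c['fy']],1)
    q=p.copy()
    for _ in range(8): q=p/(1+c['k1']*(q**2).sum(1,keepdims=True))
    d=np.stack([q[:,0],-q[:,1],-np.ones(len(q))],1)
    T=np.asarray(c['pose']); return T[:3,3],d@T[:3,:3].T
def onplane(name,uv,z,cal=None):
    o,d=rays(name,uv,cal); return o+d*((z-o[2])/d[:,2])[:,None]
def project(name,P,cal=None):
    c=cal or get_calibration(name);T=np.asarray(c['pose']);P=np.atleast_2d(P)
    q=(P-T[:3,3])@T[:3,:3]; s=np.stack([q[:,0]/-q[:,2],-q[:,1]/-q[:,2]],1)
    s=s*(1+c['k1']*(s**2).sum(1,keepdims=True)); return s*[c['fx'],c['fy']]+[c['cx'],c['cy']]
def cloud(name,depth,cal=None):
    h,w=depth.shape; u,v=np.meshgrid(np.arange(w),np.arange(h))
    o,d=rays(name,np.stack([u.ravel(),v.ravel()],1),cal)
    return (o+d*depth.reshape(-1,1)).reshape(h,w,3)
def save(n,im,s=1): 
    if s!=1: im=cv2.resize(im,None,fx=s,fy=s,interpolation=cv2.INTER_CUBIC)
    cv2.imwrite(f"pics/{n}.png",im[:,:,::-1])
def Rdown(yaw):  # tool y axis at yaw (deg) in world, z down
    a=np.radians(yaw); y=np.array([np.cos(a),np.sin(a),0]); z=np.array([0,0,-1.]); x=np.cross(y,z)
    return np.stack([x,y,z],1)
E
python3 - <<'E'
from h import *
im,d=grab_frame("top"); P=cloud("top",d); 
np.savez("top0.npz",im=im,d=d)
hsv=cv2.cvtColor(im,cv2.COLOR_RGB2HSV)
def blobs(m,name,z,minA=25):
    n,l,s,c=cv2.connectedComponentsWithStats(m.astype(np.uint8))
    for i in range(1,n):
        if s[i,4]>=minA:
            q=P[l==i]; print(name,c[i].round(1),s[i,4],onplane("top",c[i],z).round(3)[0],'med z',np.median(q[:,2]).round(3))
H,S,V=hsv[...,0],hsv[...,1],hsv[...,2]
blobs((H>5)&(H<17)&(S>180)&(V>150),'orange',.046)
blobs((S<40)&(V>150),'white',.052)
mat=(V<45)&(P[...,2]>.03)&(P[...,2]<.05)
blobs(mat,'dark',.04,300)
blobs((H>20)&(H<35)&(S>150)&(V>120),'yellow',.06)
blobs(((H<5)|(H>175))&(S>150)&(V>100),'red',.06)
for p in [(215,118),(225,160),(260,160),(270,203),(190,160),(310,160)]: print(p,P[p[1],p[0]].round(3))
save("crop1",im[20:300,100:500],2)
E
```

```text
white [71.7 52. ] 1462 [0.871 0.511 0.052] med z 0.1
white [260.8  57.1] 771 [0.854 0.002 0.052] med z 0.1
white [256.8  87.1] 1495 [0.77  0.014 0.052] med z 0.03
white [230.9 163. ] 2476 [0.563 0.083 0.052] med z 0.041
white [445.6 160.9] 416 [ 0.563 -0.481  0.052] med z 0.007
white [396.3 167.1] 284 [ 0.548 -0.351  0.052] med z 0.052
white [  9.7 212.2] 368 [0.439 0.654 0.052] med z 0.099
white [ 59.8 212.6] 245 [0.436 0.526 0.052] med z 0.026
white [396.4 212.9] 293 [ 0.427 -0.347  0.052] med z 0.051
white [  1.1 301.1] 78 [0.213 0.662 0.052] med z 0.101
white [277.2 357.9] 112 [ 0.065 -0.033  0.052] med z 0.206
white [234.3 369. ] 26 [0.04  0.074 0.052] med z 0.05
white [267.2 387.1] 499 [-0.004 -0.008  0.052] med z 0.228
yellow [508.6  28.3] 286 [ 0.921 -0.664  0.06 ] med z 0.007
yellow [260.1  48.4] 114 [0.874 0.004 0.06 ] med z 0.098
yellow [498.9  58.2] 36 [ 0.838 -0.633  0.06 ] med z 0.069
yellow [195.2 174.1] 48 [0.533 0.175 0.06 ] med z 0.054
yellow [462.7 245.5] 366 [ 0.341 -0.51   0.06 ] med z 0.117
red [408.   40.8] 1398 [ 0.891 -0.394  0.06 ] med z 0.006
red [527.2 155.8] 1844 [ 0.572 -0.689  0.06 ] med z 0.069
red [325.7 148.5] 298 [ 0.598 -0.166  0.06 ] med z 0.049
red [185.6 245.5] 279 [0.348 0.198 0.06 ] med z 0.064
(215, 118) [0.689 0.127 0.042]
(225, 160) [0.575 0.1   0.039]
(260, 160) [0.574 0.007 0.04 ]
(270, 203) [ 0.452 -0.019  0.087]
(190, 160) [ 0.584  0.2   -0.   ]
(310, 160) [ 0.57  -0.125  0.051]
```

View pics/crop1.png

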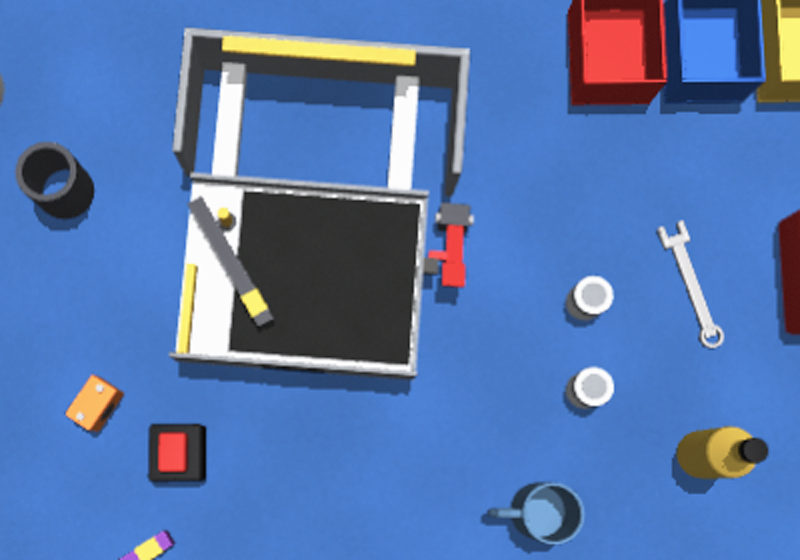

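```bash
python3 - <<'E'
from h import *
arm.reach(np.array([0.56,0.03,0.33]),Rdown(85))
cal=get_calibration("wrist"); im,d=grab_frame("wrist"); np.savez("w1.npz",im=im,d=d); np.save("w1cal.npy",cal,allow_pickle=True)
save("w1",im,1.4)
im,d=grab_frame("top"); np.savez("top1.npz",im=im,d=d); save("t1",im,1.4)
print(state()['t'],state()['eef_pos'],cal['pose'].round(3))
E
```

```text
2.8667 [0.56002439 0.0305204  0.32987192] [[ 0.087 -0.965 -0.249  0.491]
 [ 0.996  0.084  0.021  0.036]
 [ 0.001 -0.25   0.968  0.494]
 [ 0.     0.     0.     1.   ]]
```

View pics/w1.png

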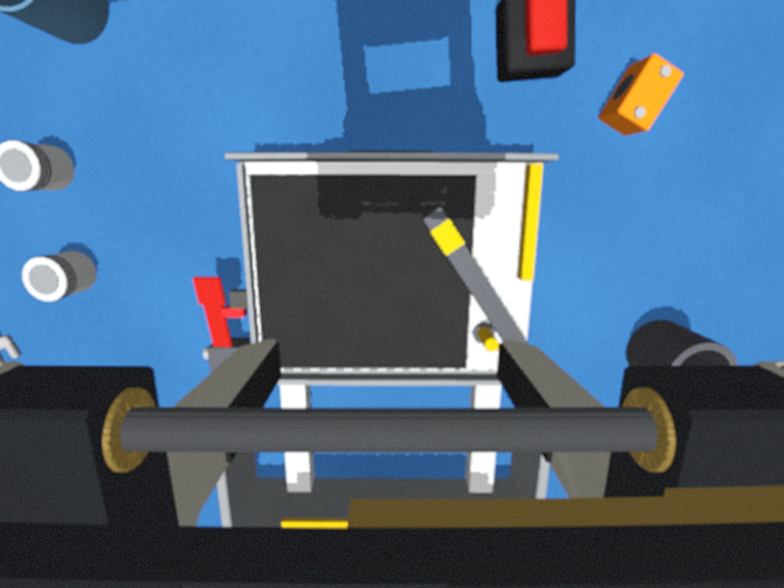

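View pics/t1.png

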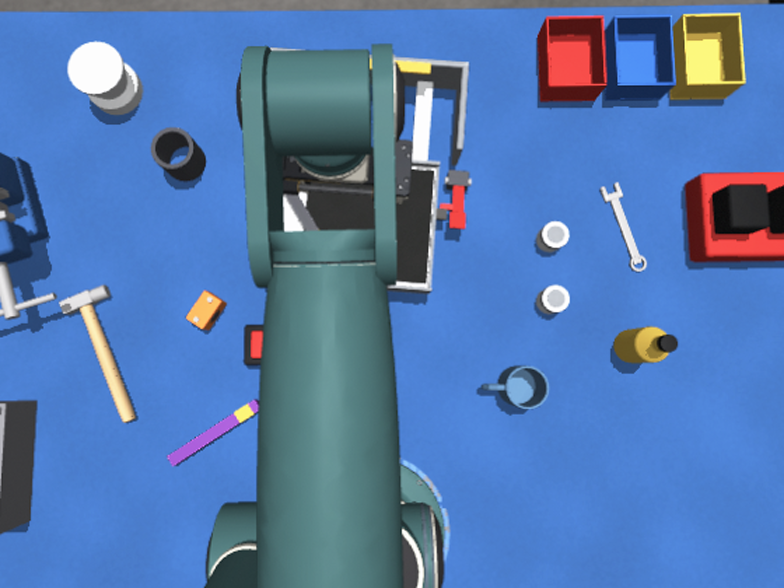

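Three parts are present: two pistons and one block. Nothing else was behind the arm. Next I'll measure the dock, bar, post and lever.

```bash
python3 - <<'E'
from h import *
T=np.load("top0.npz"); im,d=T['im'],T['d']
W=np.load("w1.npz"); wim,wd=W['im'],W['d']; wc=np.load("w1cal.npy",allow_pickle=True).item()
def msk(name,im,d,cal):
    hsv=cv2.cvtColor(im,cv2.COLOR_RGB2HSV);P=cloud(name,d,cal);return hsv,P
for name,i,dd,cal,win in (("top",im,d,None,(190,100,330,210)),("wrist",wim,wd,wc,(160,110,400,275))):
    hsv,P=msk(name,i,dd,cal); H,S,V=[hsv[...,k] for k in range(3)]
    w=np.zeros(H.shape,bool); w[win[1]:win[3],win[0]:win[2]]=1
    # mat
    m=(V<75)&w
    m=cv2.morphologyEx(m.astype(np.uint8),cv2.MORPH_OPEN,np.ones((3,3)))
    n,l,s,c=cv2.connectedComponentsWithStats(m); k=1+np.argmax(s[1:,4]); 
    ct=max(cv2.findContours((l==k).astype(np.uint8),cv2.RETR_EXTERNAL,cv2.CHAIN_APPROX_NONE)[0],key=len)[:,0]
    q=onplane(name,ct,.04,cal)[:,:2]; rect=cv2.minAreaRect(q.astype(np.float32)*1000); print(name,"mat",rect)
    # bar top
    m=(P[...,2]>.058)&(P[...,2]<.072)&w&(P[...,0]>0.47)&(P[...,0]<.70)&(P[...,1]>0)
    n,l,s,c=cv2.connectedComponentsWithStats(m.astype(np.uint8)); k=1+np.argmax(s[1:,4]) if n>1 else 0
    v,u=np.where(l==k); q=onplane(name,np.stack([u,v],1),.065,cal)[:,:2]
    r=cv2.minAreaRect(q.astype(np.float32)*1000);print(name,"bar",s[k],r, cv2.boxPoints(r).round(0).tolist())
    # yellow
    m=(H>18)&(H<36)&(S>130)&(V>90)&w
    n,l,s,c=cv2.connectedComponentsWithStats(m.astype(np.uint8))
    for k in range(1,n):
        if s[k,4]>8: print(name,"yellow",s[k],c[k].round(1),np.median(P[l==k],0).round(3),onplane(name,c[k],.082,cal).round(3))
    m=((H<6)|(H>174))&(S>150)&(V>90)&(P[...,0]>.45)&(P[...,0]<.68)&(P[...,1]<-.1)&(P[...,1]>-.25)
    q=P[m]; print("lever",len(q)); 
    for x0 in np.arange(.5,.68,.02):
        a=q[(q[:,0]>=x0)&(q[:,0]<x0+.02)]
        if len(a): print(x0.round(2),len(a),a[:,1].min().round(3),a[:,1].max().round(3),np.median(a[:,2]).round(3))
E
```

```text
top mat ((579.0712280273438, 1.044891357421875), (236.26156616210938, 216.56898498535156), 84.91243743896484)
top bar [193 118  43  66 605] ((594.605712890625, 125.28673553466797), (190.7545166015625, 22.22021484375), 29.602720260620117) [[506.0, 88.0], [517.0, 69.0], [683.0, 163.0], [672.0, 182.0]]
top yellow [210 124   6   8  35] [212.2 128.1] [0.651 0.13  0.079] [[0.649 0.129 0.082]]
top yellow [190 152   8  44 187] [193.7 173.8] [0.534 0.179 0.059] [[0.53  0.175 0.082]]
top yellow [220 164  14  15 108] [226.6 170.9] [0.54  0.092 0.065] [[0.536 0.091 0.082]]
lever 304
0.56 77 -0.181 -0.153 0.057
0.58 71 -0.181 -0.152 0.052
0.6 79 -0.18 -0.139 0.047
0.62 50 -0.182 -0.162 0.04
0.64 27 -0.189 -0.163 0.037
wrist mat ((589.3311767578125, -11.634033203125), (257.6911315917969, 240.0065460205078), 84.48956298828125)
wrist bar [ 302  148   75   98 1673] ((591.4913330078125, 121.44476318359375), (177.11630249023438, 22.62535858154297), 29.543428421020508) [[509.0, 88.0], [520.0, 68.0], [674.0, 155.0], [663.0, 175.0]]
wrist yellow [370 117  17  83 835] [378.2 157.5] [0.531 0.179 0.058] [[0.529 0.172 0.082]]
wrist yellow [307 156  26  27 379] [319.2 169.1] [0.541 0.093 0.064] [[0.538 0.09  0.082]]
wrist yellow [342 234  15  16 142] [348.3 241.9] [0.652 0.13  0.077] [[0.649 0.127 0.082]]
lever 804
0.56 200 -0.181 -0.153 0.056
0.58 186 -0.182 -0.154 0.051
0.6 218 -0.18 -0.137 0.046
0.62 132 -0.182 -0.162 0.04
0.64 68 -0.186 -0.164 0.035
```

```bash
cat >> h.py <<'E'
YAW=-5.15; MAT=np.array([.578,.001,.04])
cy,sy=np.cos(np.radians(YAW)),np.sin(np.radians(YAW)); RD=np.array([[cy,-sy,0],[sy,cy,0],[0,0,1]])
def m2w(p): return MAT+RD@np.asarray(p,float)
def w2m(p): return (np.asarray(p)-MAT)@RD
E
python3 - <<'E'
from h import *
post=np.array([.653,.131]); 
def C(th,off,s=.120):
    a=np.radians(th);n=np.array([-np.sin(a),np.cos(a)]);u=np.array([np.cos(a),np.sin(a)])
    return post+off*n-s*u
z=.048
arm.gripper_close()
p=C(29.6,-.0145-.004); arm.reach(np.r_[p,.16],Rdown(119.6))
print(arm.move_straight(np.r_[p,z],feed=.12,guard=15), state()['eef_pos'])
f0=state()['ft_force']
for th in [29.6,24,18,12,6,0]:
    st=arm.move_straight(np.r_[C(th,-.0095),z],feed=.05,rotation=Rdown(th+90),guard=20)
    print(th,st,(state()['ft_force']-f0).round(1),state()['eef_pos'].round(4))
    if st: break
cal=get_calibration("wrist"); im,d=grab_frame("wrist"); save("w2",im,1.4)
im,d=grab_frame("top"); save("t2",im[80:300,100:500],2); print(state()['t'])
E
```

```text
False [0.55827703 0.0556649  0.04887962]
29.6 False [ 0.5 -1.  -0.6] [0.5533 0.0638 0.0483]
24 False [ 1.  -0.6  0. ] [0.5473 0.0736 0.0481]
18 False [-0.3 -1.4 -0.1] [0.542  0.0848 0.048 ]
12 False [ 0.5 -1.8 -0. ] [0.5377 0.0967 0.048 ]
6 False [ 0.7 -2.  -0.2] [0.5348 0.1089 0.048 ]
0 False [-1.1 -1.3  0.5] [0.5331 0.1214 0.048 ]
8.5417
```

View pics/w2.png

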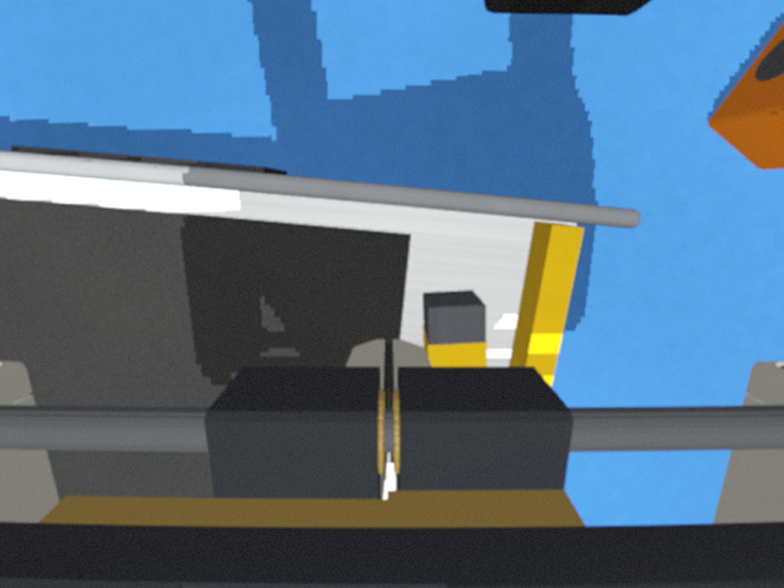

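The bar follows the pivot, and its free end (455,320) is close to the fence. I'll do the final guarded push now.

```bash
python3 - <<'E'
from h import *
post=np.array([.653,.131]); z=.048
def C(th,off,s=.120):
    a=np.radians(th);n=np.array([-np.sin(a),np.cos(a)]);u=np.array([np.cos(a),np.sin(a)])
    return post+off*n-s*u
f0=state()['ft_force']
for th,off in ((-3,-.0095),(YAW,-.0095),(YAW,.012)):
    st=arm.move_straight(np.r_[C(th,off),z],feed=.03,rotation=Rdown(YAW+90),guard=12)
    print(th,st,(state()['ft_force']-f0).round(1),w2m(state()['eef_pos']).round(4))
    if st: break
p=state()['eef_pos']; b=p+RD@np.array([0,-.03,0])
arm.move_straight(b,feed=.1); arm.move_straight(b+[0,0,.28],feed=.25)
arm.open_gripper()
cal=get_calibration("wrist"); im,d=grab_frame("wrist"); np.savez("w3.npz",im=im,d=d); np.save("w3cal.npy",cal,allow_pickle=True); save("w3",im,1.4)
P=cloud("wrist",d,cal); v,u=np.where((P[...,2]>.061)&(P[...,2]<.069)&(P[...,1]>.08)&(P[...,1]<.18)&(P[...,0]>.47)&(P[...,0]<.72))
m=np.zeros(d.shape,np.uint8);m[v,u]=1;n,l,s,c=cv2.connectedComponentsWithStats(m);k=1+np.argmax(s[1:,4]);v,u=np.where(l==k)
r=cv2.minAreaRect(onplane("wrist",np.stack([u,v],1),.065,cal)[:,:2].astype(np.float32)*1000);print(s[k],r,w2m(np.r_[np.array(r[0])/1000,.065]));print(state()['t'])
E
```

```text
-3 False [ 0.  -0.6  0.9] [-0.0565  0.1221  0.008 ]
-5.15 False [ 0.4 -1.5  0. ] [-0.057   0.1269  0.008 ]
-5.15 True [-0.1 -5.5  5.8] [-0.0571  0.1332  0.0079]
[ 307  168   18  120 1766] ((601.8954467773438, 158.5358123779297), (22.50775909423828, 187.3427734375), 84.84358215332031) [0.00965802 0.1590448  0.025     ]
12.8417
```

View pics/w3.png

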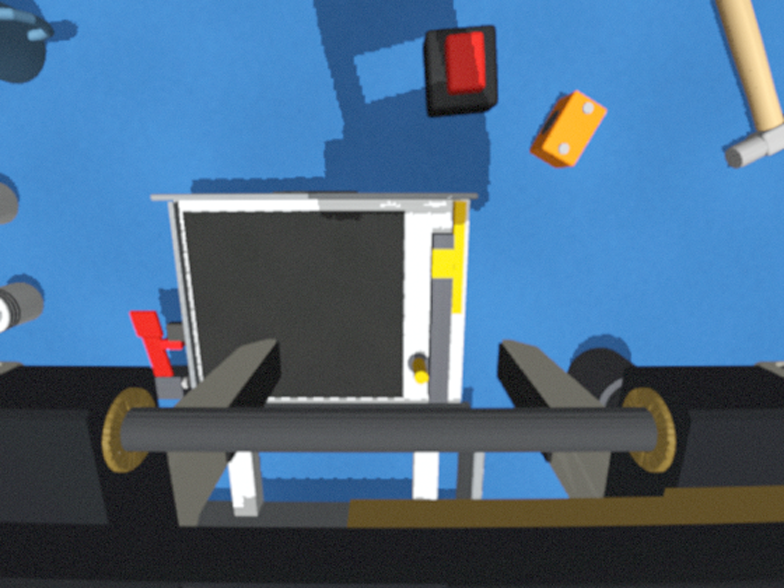

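Bar in line: axis at mat y = 159 mm, yaw matching the dock's, origin about 20 mm from the post. Next is the block at (568,128) in this picture.

```bash
cat >> h.py <<'E'
def locate(name,zt,xy,r=.07,tol=.006,im_d=None,cal=None):
    """top-face blob near xy: returns minAreaRect (m), enclosing circle"""
    cal=cal or get_calibration(name); im,d=im_d or grab_frame(name); P=cloud(name,d,cal)
    m=(abs(P[...,2]-zt)<tol)&(np.hypot(P[...,0]-xy[0],P[...,1]-xy[1])<r)
    n,l,s,c=cv2.connectedComponentsWithStats(m.astype(np.uint8))
    if n<2: return None
    k=1+np.argmax(s[1:,4]); v,u=np.where(l==k); q=onplane(name,np.stack([u,v],1),zt,cal)[:,:2]
    b=cv2.minAreaRect(q.astype(np.float32)*1000); e=cv2.minEnclosingCircle(q.astype(np.float32)*1000)
    return dict(n=len(q),rect=b,circ=e,mean=q.mean(0)*1000,im=im)
E
python3 - <<'E'
from h import *
W=np.load("w3.npz"); wc=np.load("w3cal.npy",allow_pickle=True).item()
P=cloud("wrist",W['d'],wc); p=P[int(128/1.4),int(568/1.4)]; print(p)
r=locate("wrist",.046,p[:2],im_d=(W['im'],W['d']),cal=wc); r.pop('im'); print(r)
p=np.array(r['rect'][0])/1000
# move closer: camera looks at tool -? place so that object is in view
yaw=85; R=Rdown(yaw)
arm.reach(np.r_[p+[0.02,0],.25],R)
r=locate("wrist",.046,p); save("w4",r.pop('im'),1.4); print(r)
T=np.load("top0.npz")
for g in ((.548,-.351),(.427,-.347)):
    q=locate("top",.052,g,im_d=(T['im'],T['d'])); q.pop('im'); print(q)
E
```

```text
[0.41342337 0.3000615  0.04514331]
{'n': 1307, 'rect': ((415.1204528808594, 305.7762145996094), (40.874568939208984, 62.887298583984375), 57.6480598449707), 'circ': ((415.4736328125, 305.89129638671875), 35.69550323486328), 'mean': array([414.6063842 , 306.08688543])}
{'n': 1614, 'rect': ((414.50732421875, 308.0699462890625), (39.552364349365234, 63.29856491088867), 56.50350570678711), 'circ': ((414.99957275390625, 308.0307922363281), 35.532474517822266), 'mean': array([414.01865089, 308.26566177])}
{'n': 286, 'rect': ((547.0017700195312, -351.91204833984375), (47.90342330932617, 49.43830871582031), 44.03330612182617), 'circ': ((546.727294921875, -351.7577819824219), 25.485570907592773), 'mean': array([ 546.46516894, -352.19800537])}
{'n': 290, 'rect': ((426.93463134765625, -347.16229248046875), (49.336151123046875, 46.976463317871094), 89.43177032470703), 'circ': ((426.13531494140625, -347.7138366699219), 25.37489891052246), 'mean': array([ 426.44255165, -347.74076493])}
```

View pics/w4.png

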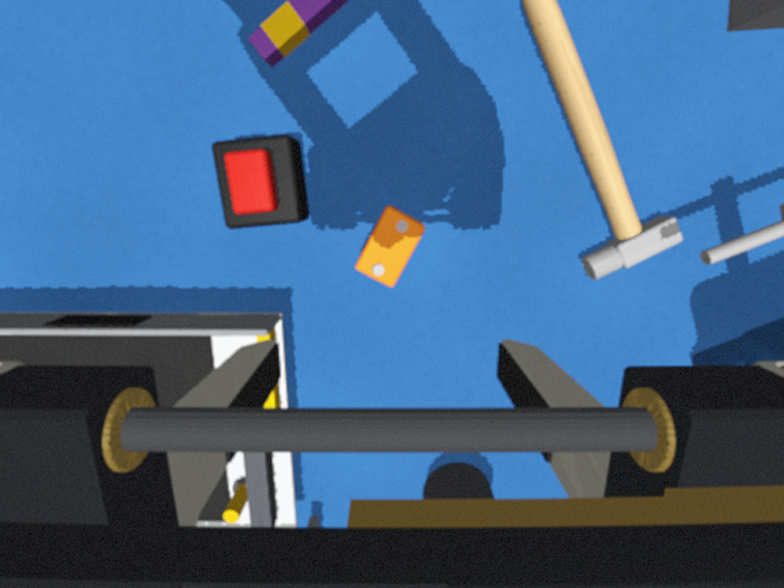

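```bash
cat >> h.py <<'E'
def pick(xy,yaw,tip=.012,w=None):
    arm.open_gripper()
    arm.reach(np.r_[xy,.13],Rdown(yaw))
    g=arm.move_straight(np.r_[xy,tip],feed=.12,guard=15)
    print('down',g,state()['eef_pos'].round(4))
    if g: return False
    arm.gripper_close(); print('w',round(state()['gripper_width'],4))
    arm.move_straight(np.r_[xy,.20],feed=.15); print('lift w',round(state()['gripper_width'],4),state()['ft_force'].round(1))
    return True
def place(mxy,yaw,tip=.012):
    p=m2w([*mxy,0]); arm.reach(np.r_[p[:2],.20],Rdown(yaw)); print('over w',round(state()['gripper_width'],4))
    arm.move_straight(np.r_[p[:2],.04+tip+.012],feed=.12)
    g=arm.move_straight(np.r_[p[:2],.04+tip-.003],feed=.02,guard=4); print('contact',g,state()['eef_pos'].round(4),'w',round(state()['gripper_width'],4))
E
python3 - <<'E'
from h import *
print(pick([.4145,.308],57)); im,_=grab_frame("wrist"); save("w5",im,1.4); print(state()['t'])
E
```

```text
down False [0.4149 0.3082 0.0128]
w 0.0399
lift w 0.0402 [ 0.5 -0.2 -3.1]
True
18.05
```

View pics/w5.png

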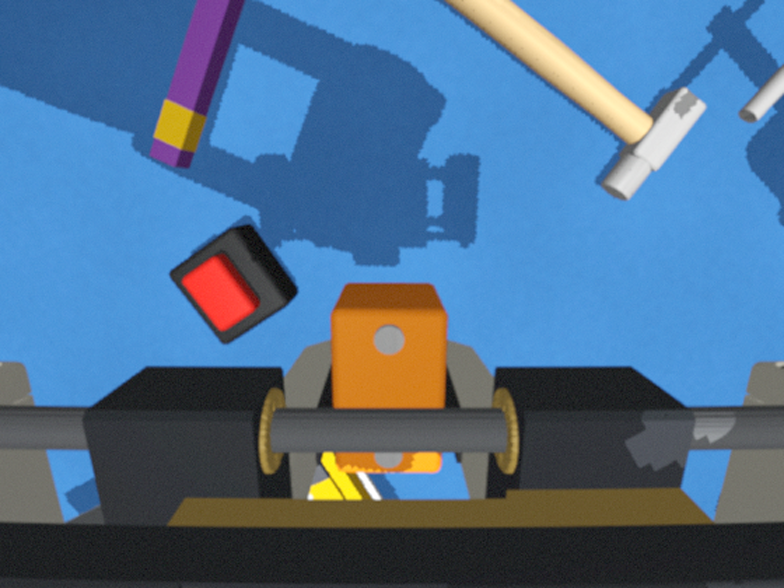

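The block (388,380) sits squarely between the fingers.

```bash
python3 - <<'E'
from h import *
place([0,.05],YAW+90)
w=state()['gripper_width']; f=state()['ft_force']; im,_=grab_frame("wrist"); save("w6",im,1.4); print(w,f,state()['t'])
E
```

```text
over w 0.0399
contact True [0.5824 0.0508 0.0519] w 0.0398
0.03983940250615496 [-0.02704561 -0.34468263  4.07477348] 21.15
```

View pics/w6.png

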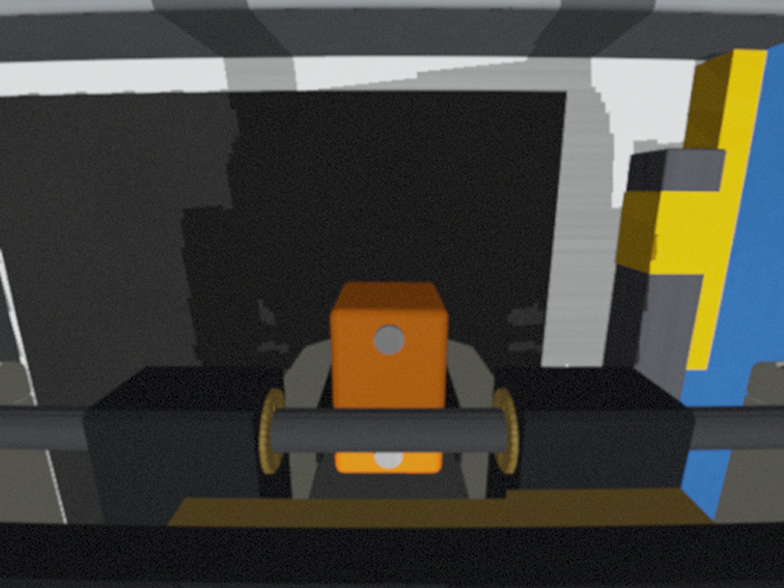

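The block is down on the mat (contact at tip z = 0.052, as expected). Releasing it, then taking piston A.

```bash
python3 - <<'E'
from h import *
arm.open_gripper(); arm.move_straight(state()['eef_pos']+[0,0,.14],feed=.2)
im,_=grab_frame("wrist"); save("w7",im,1.4)
p=np.array([.5467,-.352])
arm.reach(np.r_[p+[.03,0],.25],Rdown(85))
r=locate("wrist",.052,p,.05); save("w8",r.pop('im'),1.4); print(r,state()['t'])
r=locate("wrist",.052,[.4266,-.3475],.05);r.pop('im'); print(r)
E
```

```text
{'n': 1319, 'rect': ((548.546142578125, -351.6032409667969), (48.82024383544922, 48.9381103515625), 39.25355529785156), 'circ': ((548.5444946289062, -352.14007568359375), 24.90612030029297), 'mean': array([ 548.2498501 , -352.02946685])} 24.5917
{'n': 1680, 'rect': ((428.7912902832031, -347.735107421875), (49.4547233581543, 48.79446029663086), 85.0390396118164), 'circ': ((428.6264343261719, -347.69403076171875), 25.152894973754883), 'mean': array([ 428.33595775, -347.59218935])}
```

View pics/w8.png

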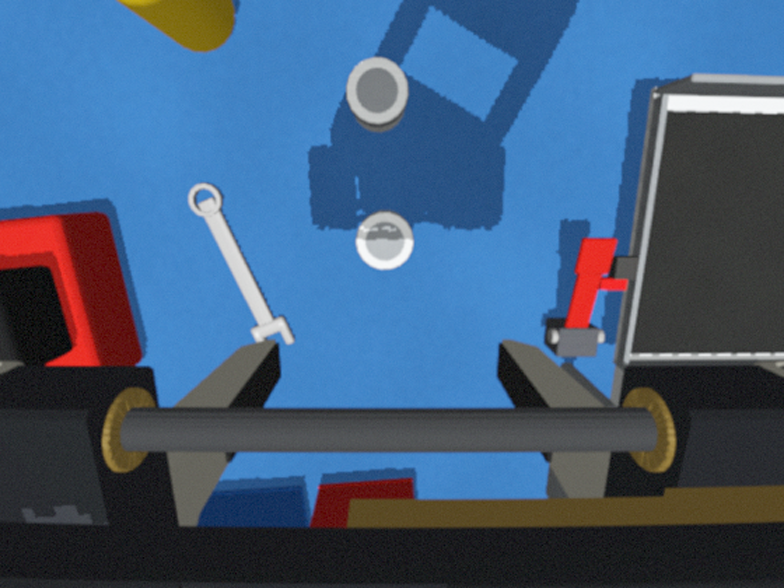

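View pics/w7.png

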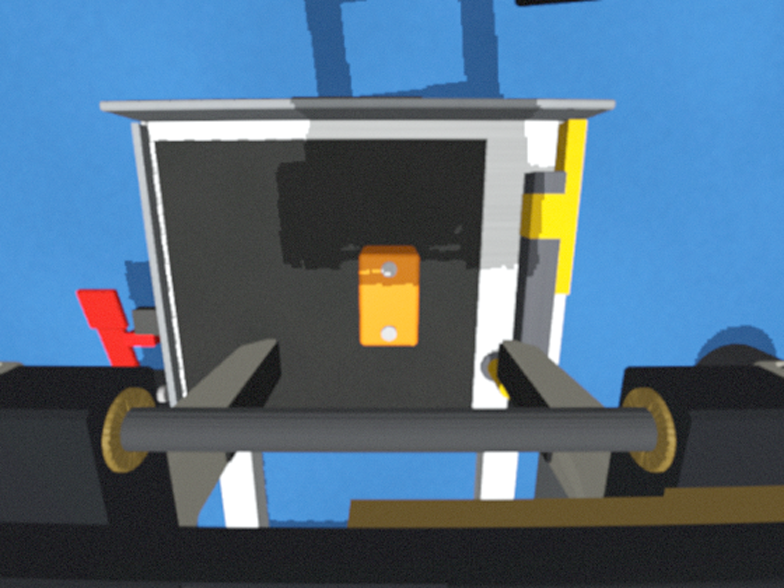

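The block stands at (389,295), and the pistons are at (384,240) and (377,92). Picking the first piston.

```bash
python3 - <<'E'
from h import *
if pick([.5485,-.352],85,tip=.014):
    im,_=grab_frame("wrist"); save("w9",im,1.4)
    if state()['gripper_width']>.04:
        place([.055,-.05],YAW+90,tip=.014)
        im,_=grab_frame("wrist"); save("w10",im,1.4)
print(state()['t'])
E
```

```text
down False [ 0.5489 -0.3523  0.015 ]
w 0.0496
lift w 0.0497 [ 1.1 -0.1 -3.4]
over w 0.0496
contact True [ 0.6282 -0.0537  0.054 ] w 0.0498
31.825
```

View pics/w10.png

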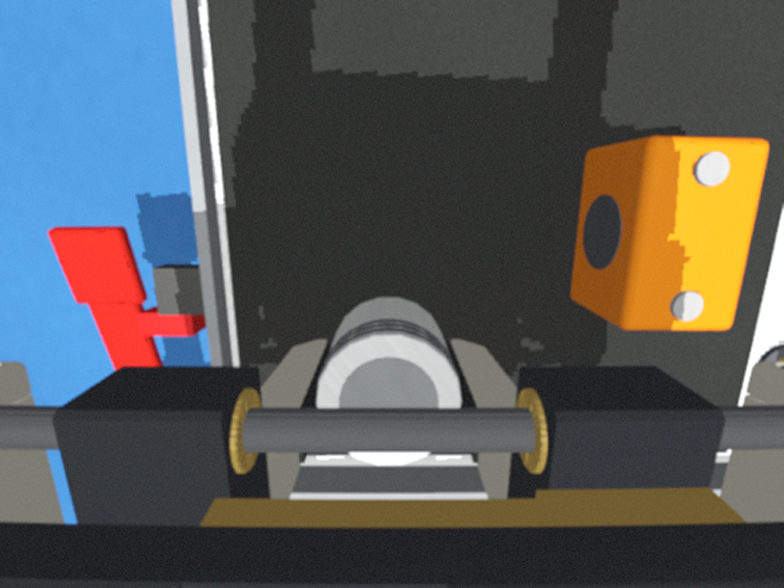

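Piston A (390,380) stands on the mat, contact where expected. Releasing it, looking again at piston B, then picking and placing it.

```bash
python3 - <<'E'
from h import *
arm.open_gripper(); arm.move_straight(state()['eef_pos']+[0,0,.14],feed=.2)
p=np.array([.4286,-.3477])
arm.reach(np.r_[p+[.04,0],.25],Rdown(85))
r=locate("wrist",.052,p,.08)
if r is None: print("not found"); raise SystemExit
save("w11",r.pop('im'),1.4); print(r)
c=np.array(r['circ'][0])/1000
if abs(r['circ'][1]-25)<1.5 and pick(c,85,tip=.014) and state()['gripper_width']>.04:
        place([-.055,-.05],YAW+90,tip=.014)
        im,_=grab_frame("wrist"); save("w12",im,1.4)
print(state()['t'])
E
```

```text
{'n': 1351, 'rect': ((427.25592041015625, -347.62481689453125), (48.27089309692383, 48.73179244995117), 85.02009582519531), 'circ': ((427.7566833496094, -347.55780029296875), 24.924930572509766), 'mean': array([ 427.50359049, -347.63388128])}
down False [ 0.4281 -0.3479  0.0148]
w 0.0497
lift w 0.0497 [ 0.4 -1.2 -2.8]
over w 0.0495
contact True [ 0.5187 -0.0438  0.054 ] w 0.0497
42.0417
```

View pics/w12.png

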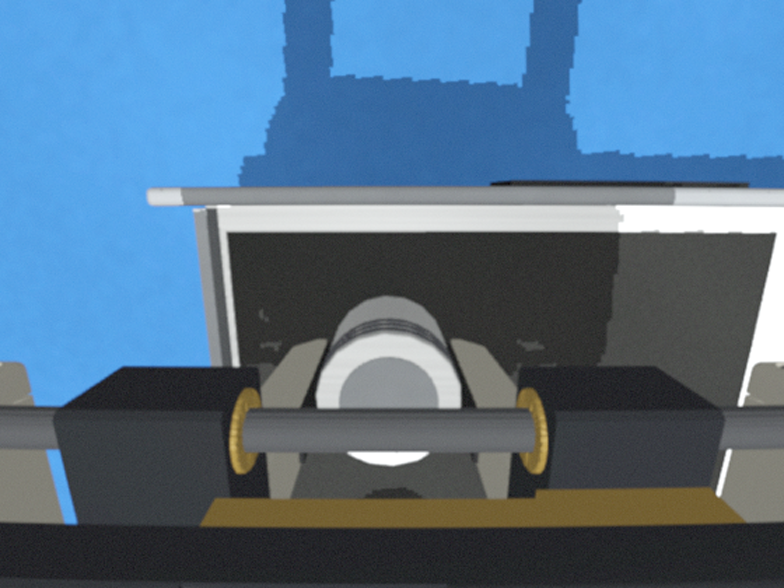

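```bash
python3 - <<'E'
from h import *
arm.open_gripper(); arm.move_straight(state()['eef_pos']+[0,0,.16],feed=.2)
arm.reach(np.array([.3,-.35,.30]),Rdown(85))
im,d=grab_frame("top"); save("t3",im,1.4)
im2,d2=grab_frame("scene"); save("s3",im2[150:350,180:420],3)
for n,z,g in (("blk",.086,m2w([0,.05,0])),("pA",.092,m2w([.055,-.05,0])),("pB",.092,m2w([-.055,-.05,0]))):
    r=locate("top",z,g[:2],.05,im_d=(im,d)); 
    print(n, None if r is None else (w2m(np.r_[np.array(r['rect'][0])/1000,.04])*1000).round(1), r and (r['n'],r['rect'][1]))
print(state()['t'])
E
```

```text
blk [-2.4 50.3  0. ] (371, (39.77372741699219, 64.12989044189453))
pA [ 52.4 -49.8   0. ] (298, (47.60091781616211, 49.62883377075195))
pB [-57.5 -50.2   0. ] (305, (48.1528434753418, 48.82176971435547))
45.3833
```

View pics/t3.png

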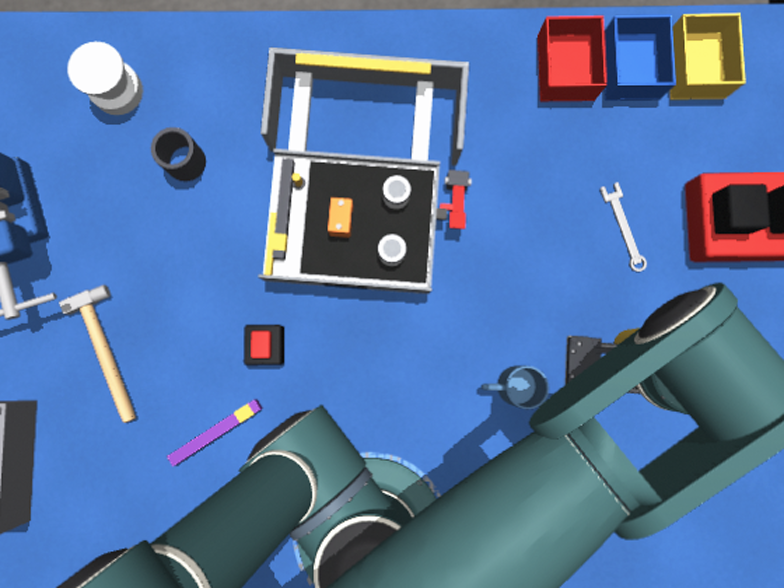

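View pics/s3.png

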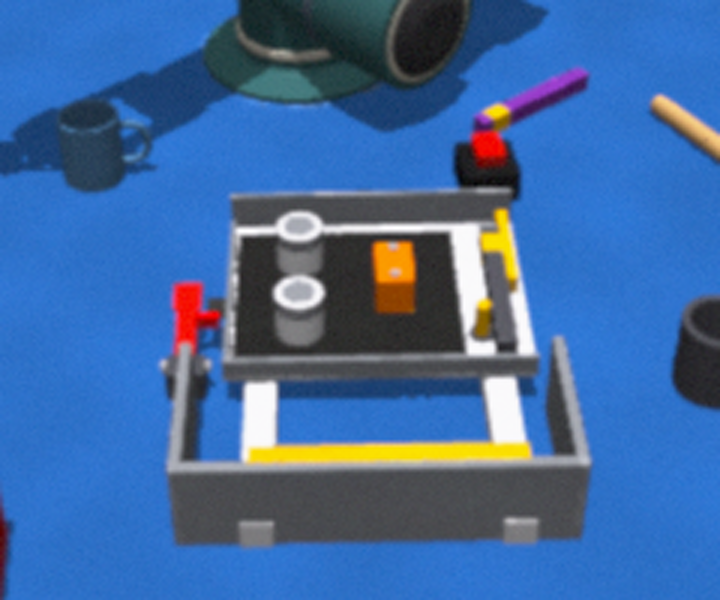

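All three parts stand on the mat, within 3 mm of where I aimed. Now the lever.

```bash
python3 - <<'E'
from h import *
T=np.load("top0.npz"); im,d=T['im'],T['d']; hsv=cv2.cvtColor(im,cv2.COLOR_RGB2HSV);H,S,V=[hsv[...,k] for k in range(3)]
P=cloud("top",d); m=((H<6)|(H>174))&(S>150)&(V>90)&(P[...,0]>.5)&(P[...,0]<.68)&(P[...,1]<-.1)&(P[...,1]>-.25)
q=w2m(P[m]); s=q[q[:,2]>.012]; print(len(s),s.min(0),s.max(0), q.min(0),q.max(0))
for x0 in np.arange(-.04,.06,.01):
    a=q[(q[:,0]>=x0)&(q[:,0]<x0+.01)]
    if len(a): print(x0.round(2),len(a),np.percentile(a[:,1],[2,98]).round(3),np.median(a[:,2]).round(3))
E
```

```text
115 [-0.00203082 -0.18137271  0.01212559] [ 0.04242878 -0.13722716  0.02302172] [-0.00203082 -0.18336825 -0.04099739] [ 0.08558413 -0.13722716  0.02302172]
-0.01 10 [-0.178 -0.156] 0.019
0.0 37 [-0.181 -0.155] 0.017
0.01 39 [-0.181 -0.154] 0.015
0.02 36 [-0.181 -0.154] 0.012
0.03 47 [-0.178 -0.138] 0.009
0.04 37 [-0.177 -0.139] 0.007
0.05 29 [-0.177 -0.158] 0.004
```

```bash
python3 - <<'E'
from h import *
arm.gripper_close()
p=m2w([.012,-.168,0])[:2]
arm.reach(np.r_[p,.16],Rdown(YAW)); f0=state()['ft_force']
arm.move_straight(np.r_[p,.07],feed=.1)
g=arm.move_straight(np.r_[p,.026],feed=.03,guard=18); print(g,(state()['ft_force']-f0).round(1),state()['eef_pos'].round(4))
arm.dwell(.3)
arm.move_straight(np.r_[p,.20],feed=.15)
arm.reach(np.array([.3,-.35,.30]),Rdown(85))
im,d=grab_frame("top"); save("t4",im[90:220,170:350],4)
hsv=cv2.cvtColor(im,cv2.COLOR_RGB2HSV);H,S,V=[hsv[...,k] for k in range(3)]
P=cloud("top",d); m=((H<6)|(H>174))&(S>150)&(V>90)&(P[...,0]>.5)&(P[...,0]<.68)&(P[...,1]<-.1)&(P[...,1]>-.25)
q=w2m(P[m])
for x0 in np.arange(-.01,.06,.01):
    a=q[(q[:,0]>=x0)&(q[:,0]<x0+.01)]
    if len(a): print(x0.round(2),len(a),(np.median(a[:,2])+.04).round(3))
print(state()['t'])
E
```

```text
True [-6.   1.6 13. ] [ 0.5748 -0.1675  0.032 ]
-0.01 24 0.032
0.0 42 0.032
0.01 40 0.032
0.02 33 0.032
0.03 38 0.031
0.04 29 0.031
0.05 30 0.032
54.425
```

View pics/t4.png

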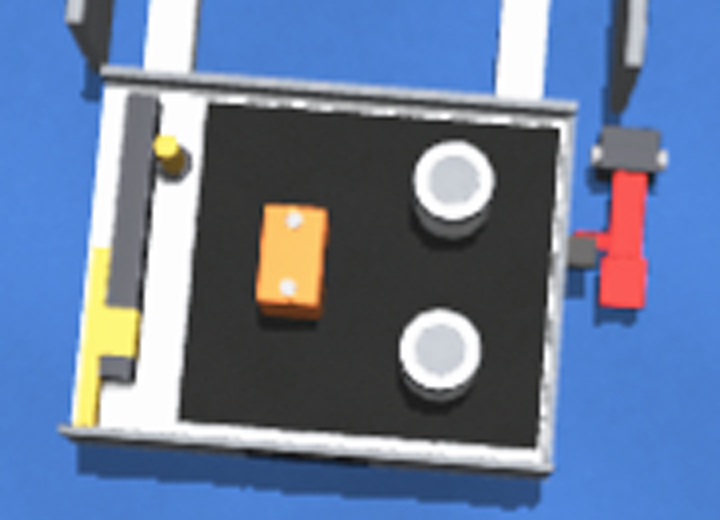

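Lever flat, fully down. Now I'll push the tray at the black pad on its front.

```bash
python3 - <<'E'
from h import *
y=.022; z=.055
def W(x,zz): 
    p=m2w([x,y,0]); return np.r_[p[:2],zz]
R=Rdown(YAW+90)
arm.reach(W(-.175,.20),R)
arm.move_straight(W(-.175,z),feed=.12,guard=15)
f0=state()['ft_force']
print(arm.move_straight(W(-.145,z),feed=.03,guard=12),(state()['ft_force']-f0).round(1))
g=arm.move_straight(W(.0,z),feed=.05,guard=14); print(g,(state()['ft_force']-f0).round(1),w2m(state()['eef_pos']).round(4))
if not g:
    g=arm.move_straight(W(.05,z),feed=.02,guard=14); print(g,(state()['ft_force']-f0).round(1),w2m(state()['eef_pos']).round(4))
im,d=grab_frame("top"); save("t5",im,1.4); print(state()['t'])
E
```

```text
False [-0.8 -1.1 -1.1]
False [-2.4  1.2 -1.7] [-0.      0.0219  0.015 ]
True [ 0.8 -0.  -1.1] [0.0239 0.0219 0.0146]
62.9
```

View pics/t5.png

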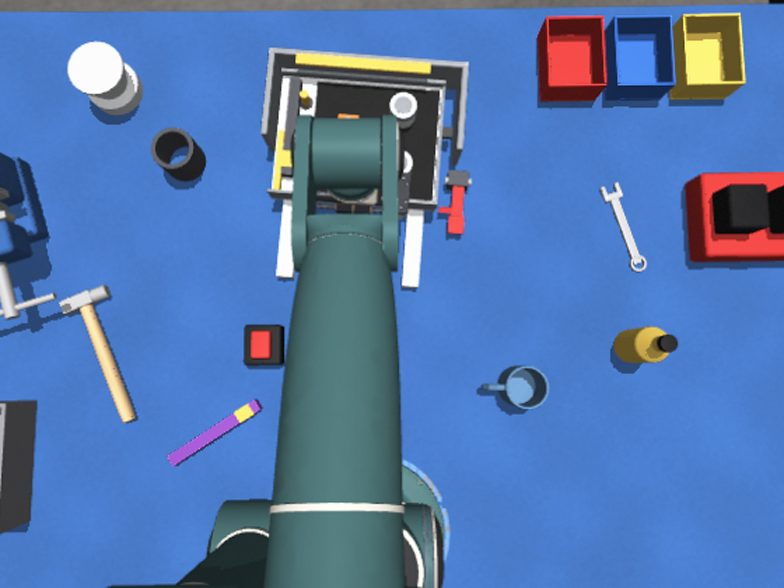

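The guard tripped at about 160 mm of travel, which fits the stop. I'll press once more, back off and check.

```bash
python3 - <<'E'
from h import *
y=.022; z=.055
def W(x,zz): 
    p=m2w([x,y,0]); return np.r_[p[:2],zz]
arm.dwell(.3); f0=state()['ft_force']; x=w2m(state()['eef_pos'])[0]; print(x,f0.round(1))
g=arm.move_straight(W(x+.01,z),feed=.01,guard=12); print(g,w2m(state()['eef_pos']).round(4),(state()['ft_force']-f0).round(1))
arm.dwell(.4)
arm.move_straight(W(-.03,z),feed=.08); arm.move_straight(W(-.03,.30),feed=.2)
arm.reach(np.array([.3,-.35,.30]),Rdown(85))
im,d=grab_frame("top"); save("t6",im[20:240,150:380],3.4)
im2,_=grab_frame("scene"); save("s6",im2[150:350,180:420],3)
P=cloud("top",d); t=np.array([.16,0,0])
for n,zz,g in (("blk",.086,m2w([.16,.05,0])),("pA",.092,m2w([.215,-.05,0])),("pB",.092,m2w([.105,-.05,0]))):
    r=locate("top",zz,g[:2],.05,im_d=(im,d)); print(n,r and ((w2m(np.r_[np.array(r['rect'][0])/1000,.04])*1000).round(1),r['n'],r['rect'][1]))
# bar
c=m2w([.17,.158,0])[:2]; q=w2m(P); m=(abs(q[...,2]-.025)<.007)&(q[...,1]>.14)&(q[...,1]<.18)&(q[...,0]>.02)&(q[...,0]<.30)
n,l,s,cc=cv2.connectedComponentsWithStats(m.astype(np.uint8));k=1+np.argmax(s[1:,4]);v,u=np.where(l==k)
r=cv2.minAreaRect((w2m(onplane("top",np.stack([u,v],1),.065))[:,:2]*1000).astype(np.float32)); print("bar",r)
# front plate top edge (z .085)
for nm,dd in (("now",d),("start",np.load("top0.npz")['d'])):
    a=w2m(cloud("top",dd)); f=a[(abs(a[...,2]-.045)<.005)&(abs(a[...,1])<.12)&(a[...,0]<(.1 if nm=="now" else -.1))&(a[...,0]>-.16)]; print(nm,len(f),np.median(f[:,0]))
hsv=cv2.cvtColor(im,cv2.COLOR_RGB2HSV);H,S,V=[hsv[...,k] for k in range(3)]
m=((H<6)|(H>174))&(S>150)&(V>90)&(P[...,0]>.5)&(P[...,0]<.63)&(P[...,1]<-.1)&(P[...,1]>-.25); print('lever z',np.median(P[m][:,2]),state()['t'])
E
```

```text
0.023290206869967054 [-0.  -0.6  0.4]
True [0.0238 0.0218 0.0137] [ 0.7 -0.3 -1.2]
blk (array([157.4,  50.4,   0. ]), 380, (39.60696029663086, 67.1095962524414))
pA (array([213.1, -48.4,   0. ]), 285, (46.786338806152344, 48.5145378112793))
pB (array([102. , -49.2,   0. ]), 291, (46.315948486328125, 50.257320404052734))
bar ((153.22901916503906, 163.58660888671875), (221.51800537109375, 32.37795639038086), 0.22413119673728943)
now 289 0.03425268948239671
start 233 -0.12581284776426907
lever z 0.031936019979759145 67.9417
```

View pics/t6.png

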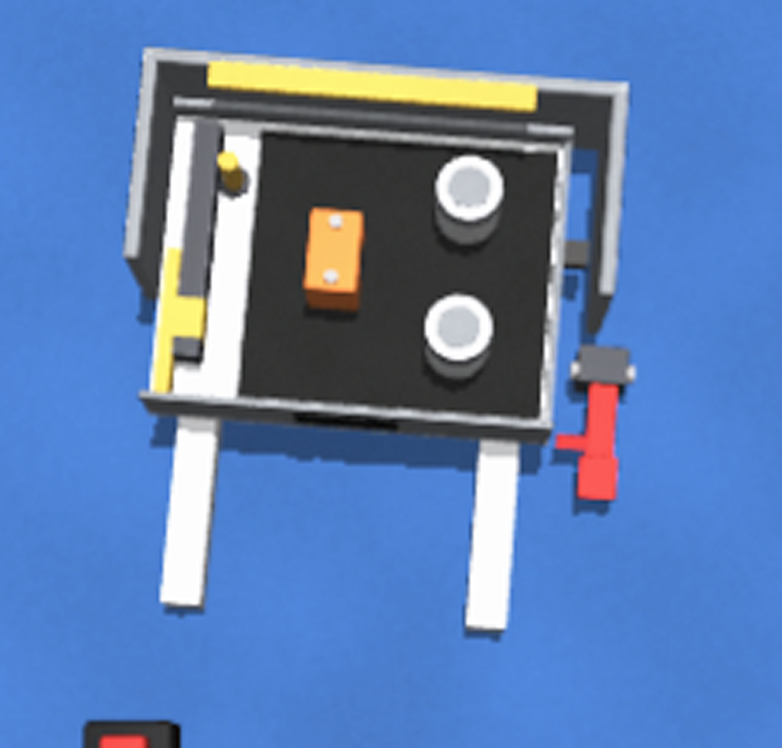

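View pics/s6.png

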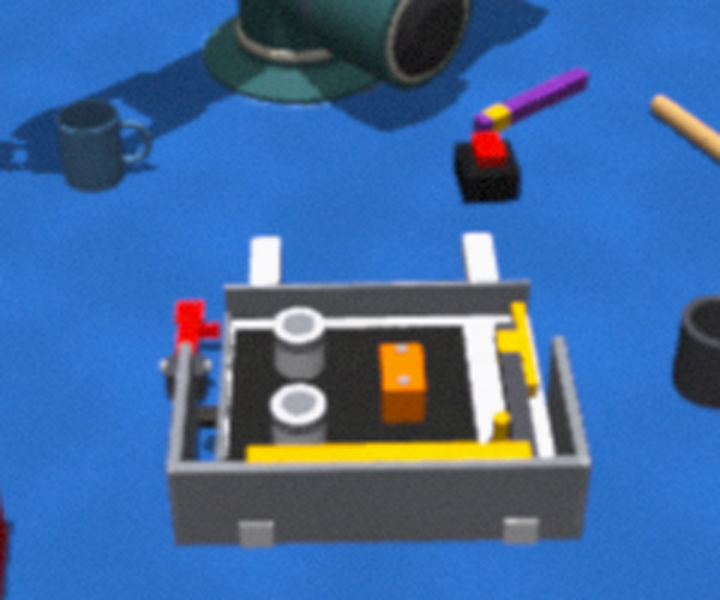

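Front plate has travelled 160 mm. The bar fit (221x32 mm) took in the fence, so I'll recheck it by colour and then hand in.

```bash
python3 - <<'E'
from h import *
im,d=grab_frame("top"); q=w2m(cloud("top",d)); S=cv2.cvtColor(im,cv2.COLOR_RGB2HSV)
m=(abs(q[...,2]-.025)<.008)&(q[...,1]>.14)&(q[...,1]<.185)&(q[...,0]>.03)&(q[...,0]<.265)&(S[...,2]<130)&(S[...,1]<90)
n,l,s,cc=cv2.connectedComponentsWithStats(m.astype(np.uint8));k=1+np.argmax(s[1:,4]);v,u=np.where(l==k)
a=w2m(onplane("top",np.stack([u,v],1),.065))[:,:2]*1000; r=cv2.minAreaRect(a.astype(np.float32)); print(r)
ln=cv2.fitLine(a.astype(np.float32),cv2.DIST_L2,0,.01,.01).ravel(); print(ln,np.degrees(np.arctan2(ln[1],ln[0])))
print(state()['ft_force'].round(1),state()['t'])
if 152<ln[3]<165 and abs(np.arctan(ln[1]/ln[0]))<.04: arm.hand_in(); print("handed in")
E
```

```text
((192.84341430664062, 156.9380340576172), (20.792863845825195, 142.04087829589844), 89.34947204589844)
[ 9.9999911e-01 -1.3366581e-03  1.9105551e+02  1.5753580e+02] -0.07658488
[0.1 0.8 0.4] 67.9917
the job is handed in; nothing more can be done
handed in
```

The tray is loaded, unlocked and pushed fully home, and I handed the job in at about 68 s of the 210 s allowed. No verdict is reported, so the figures below are my own camera measurements.

- **Bar:** I pushed its free end round the post until it met the fence. The last check put its axis 157.5 mm left of the mat centre and about 0.1° out of line.
- **Parts:** I found three: two pistons and one orange block. All three stand on the mat, and each moved with the tray to within 2 mm.
- **Lever:** Pressed flat to its stop; its top is now about 32 mm above the bench.
- **Tray:** The front plate moved 160 mm, which matches the stop.
- **Bystanders:** The last overall pictures show them where they were.

My first bar check after the push gave a false size of 221 x 32 mm because it took in the fence. I measured again by colour, and the bar figure above comes from that. I saw no grip slip and no part knocked aside.

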